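# Trigger an inspection picture without touching

### The arm

A 6-joint arm with a two-finger parallel gripper is mounted at the origin on the work surface. World frame = base frame: x ahead of the robot, y to its left, z up, the work surface at z = 0. Lengths are in mm, angles in degrees, forces in N, time in s.
With the tool pointing down it reaches from about 350 to 850 mm from the base axis. Payload 8.1 kg.
Tool frame: the origin (TCP) lies midway between the tips of the shut fingers; the grasp point (between the pads) lies 19 mm behind it; z points along the fingers, y is the direction in which the jaws open and shut (so a half turn about z gives the same grasp; the last joint's range is limited). The gripper opens to 85 mm and grips with 20 to 120 N. Pads are 22 mm wide; open, the fingers measure 114 mm over their backs; the gripper's body (76 mm by 85 mm) begins 54 mm behind the grasp point. The pads swing forward as they close: fully open they stand 13 mm farther back than shut.
Start: joints at [66.784, 7.471, 85.268, -0, 87.261, -4.893], TCP at [188.604, 569.591, 231.292] pointing down, gripper open.
Joint ranges: [-169.43, 169.43], [-51.17, 129.36], [1.28, 143.12], [-76.62, 256.62], [0, 156.53], [-152.29, 152.29]. Speed limits (degrees/s): [136.94, 136.94, 159.86, 180, 180, 180].

### API

Orientations are given as [roll, pitch, yaw] about the fixed x, y, z axes, in that order (R = Rz(yaw) Ry(pitch) Rx(roll)).
In Python, from bench import telemetry, snapshot, camera_params, job gives the robot as it stands. The module is installed in compiled form; this text tells all that it offers.
- The arm moves only by the shell command python3 -m jog 'ROWS' [FORCE]. ROWS is JSON, a list that holds one entry, the list of rows, each a list of 7 numbers: the shift along the tool's x, y, z in units of 50 mm (1.0 is 50 mm), then the turn, a rotation vector about the tool's x, y, z in units of 2 pi rad (1.0 is 2 pi rad), then the opening, from 0 (shut) to 1 (fully open). In form: [[[dx, dy, dz, rx, ry, rz, claw], ...]]. A call has 1 to 12 rows; each row shifts and turns the commanded pose from where the row before left it, along the tool's axes as they then stand; what a row does not reach is not made up. A row lasts 1/8 s, in which the tool goes at most 62.5 mm and 10.7 degrees, less where a joint would pass 70% of its speed; a pose out of reach is approached as far as the arm can. A call with a number of a shift or a turn outside -1 to 1 is refused whole. A call with a gripper value outside its range is refused whole. The fingers move at their own pace and stop on an object; FORCE is the grip in N (left out, the last holds). Time passes only in rows, so rows that do not move let the fingers close. It gives the time, the measured TCP pose, the force and the opening at its end, in the units of the state.
- telemetry.sense(): the state, without advancing time (a new reading comes with each control period).
- snapshot(name): name is "side" or "top" or "wrist"; returns (picture, depth): 384x512x3 uint8, red, green, blue; 384x512 float32, mm along the optical axis (not along the pixel's ray), 0 where there is no reading.
- camera_params(name): a dict with "K" (3x3 intrinsics, pixels), "extrinsics" (4x4, takes a point from camera to world coordinates). Camera axes: x right, y down, z forward; pixel columns grow to the right and rows downward; lengths in mm; the calibration is good to about 2 mm. A picture is of the moment at which its call begins: read the wrist's pose just before it. camera_params takes no time and is no camera call; for the wrist camera it gives the pose at the moment of the call.
- job.hand_in(): hands the job in, once; it reports no verdict.
The state is a dict: "time": time; "joint_pos": joint angles; "qd": joint speeds; "joint_efforts": joint torques, N m; "tool_pos": TCP position; "tcp_rot": TCP orientation; "ft_force": force on the tool from outside, world axes, zero at the start; "wrist_torque": the same for the moment, N m; "finger_gap": finger opening in mm.
Only numpy, scipy, OpenCV 4.12 (cv2) and the standard library are available. Lean on these libraries where they do the work, as an engineer would, in place of code of your own. Each camera call takes 0.05 s, during which the arm holds its last target. There are 200 camera calls.

### The job

Take an inspection picture of the connector in the shuttle: gently push the shuttle along its rails until it is fully home against its stop under the camera, then point at the round window of the touch-free trigger, with the fingertips two or three centimetres above it without touching it, for at least two full seconds, and draw the hand well away. Grasp and lift nothing: the connector stays seated in its nest, and the camera, the push-button, the dimmer and the other things on the bench are left as they are.

Things in the scene. Friction and masses are not known exactly. Their poses are not given: they have to be found in the camera images.
- station: camera inspection station, fixed to the bench. Aluminium base plate 180 mm (own x) x 410 mm (own y), 18 mm thick, with two rails along own y (tops 28 mm above the bench) that carry the shuttle. Four black-headed plungers, 43 mm high, stand 77 mm either side of the centre line at own y -100 and 155 mm; the steel end stop at own y -104 to -120 mm. Origin: centre of the base's underside, z up
- camera: the camera on its stand, fixed to the station, not to be knocked. Origin and axes as station. A 32 mm column at own y -165 mm, 415 mm tall; the black camera, 46 mm square, hangs on an arm over own y -50 mm, its 72 mm wide ring light reaching down to 240 mm above the bench
- shuttle (a joint): travel of the shuttle, in m: 0 fully out (towards the station's own +y), 0.100 fully home against the end stop, under the camera; it starts at 0 and slides towards the station's own -y. It weighs about 0.8 kg, resists with about 2 N plus 12 N per m/s, and stays where it is left
- push_pad (a point): centre of the outer face of the black rubber push pad on the shuttle's free end: 86 mm wide (own x), 32 to 62 mm above the bench, this point at 47 mm. The face looks along own +y (axes parallel to the station's); push it towards own -y. The shuttle is a steel block 100 mm wide and 186 mm long with the pad, its top 62 mm above the bench
- nest (a point): floor centre of the shuttle's nest, a pocket 10 mm deep, 23 x 39 mm; it lies 141 mm from push_pad towards own -y, 52 mm above the bench
- connector: the white connector housing to be inspected, loose in the nest, 20 mm (own x) x 36 mm (own y) x 18 mm high, 20 g; origin: centre of its underside, on the nest's floor
- trigger: the touch-free trigger in a grey box 68 x 68 mm, 48 mm high, fixed to the bench, with a flat steel ring, 50 mm across and 4 mm high, round a flat black sensor window on top, and nothing that can be pressed or turned. Origin: centre of its underside; z up
- trigger_window (a point): centre of the trigger's round black sensor window, 39 mm across, facing up, 52 mm above the bench. It senses fingertips held over the window within about 20 mm of its centre and from a few mm to about 40 mm above it; two seconds without a break take the picture
- light_box: the ring light's push-button in a grey box 68 x 68 mm, 48 mm high, fixed to the bench; a round black button, 30 mm across, stands up on a steel collar, its top 70 mm above the bench. Origin: centre of its underside
- light_button (a joint): travel of that push-button, in m: 0 up, 0.006 pressed
- dimmer_box: the ring light's rotary dimmer in a grey box 68 x 68 mm, 48 mm high, fixed to the bench; a black knob with a bar grip, 36 mm across, stands up to 92 mm above the bench. Origin: centre of its underside
- dimmer (a joint): turn of that knob, in rad: 0 as found
- spare_connector: a loose connector housing like the one in the nest, 20 x 36 x 18 mm, lying on the bench among the control boxes; origin under its centre
- mouse: grey computer mouse, 100 x 58 x 34 mm; origin under its centre
- reel: white plastic strip reel lying flat, 110 mm across, 30 mm high; origin under its centre
- gauge: steel stepped setting gauge, 48 mm across, 20 mm high; origin under its centre
- brush: small cleaning brush lying flat, about 200 mm long; origin under its middle
- cleaner: small bottle of lens cleaner, 44 mm across, 110 mm tall, standing; origin under its centre
There are look-alikes about, which are no part of the job. Leave any blue, orange or red look-alike of the trigger alone.

How it is judged:
By the outcome, as a careful person would: the job done as asked, in the order asked, and still so for the second after the job is handed in, with the robot touching nothing.
It also fails if it takes over 45 s, if anything falls off the work surface, if the arm or the gripper's body presses on something with over 40 N, if the wrist force passes 120 N, or if a joint passes its speed limit or range.

## Working session

There is one attempt and no reset: what is moved stays moved. The work goes in short steps, Python scripts to look and compute and a shell command to move; the robot and the scene stay as the last step left them, time stands still between calls to the robot, and variables do not carry over. Pictures are saved under pics/ and viewed, about 8 in all and at most 12, crops included, and the job is handed in when it is done.

```bash
mkdir -p pics
cat > h.py <<'E'
import numpy as np,cv2
from bench import telemetry,snapshot,camera_params,job
def grab(name,tag):
    P=camera_params(name); im,d=snapshot(name)
    cv2.imwrite(f'pics/{tag}.png',im[:,:,::-1]); np.savez(f'pics/{tag}.npz',im=im,d=d,K=P['K'],E=P['extrinsics'])
def load(tag): return np.load(f'pics/{tag}.npz')
def ray(t,u,v,z):
    K,E=np.array(t['K']),np.array(t['E']); r=E[:3,:3]@np.linalg.inv(K)@[u,v,1]; o=E[:3,3]
    return o+r*(z-o[2])/r[2]
def dep(t,u,v):
    d=t['d'][int(v),int(u)];K,E=np.array(t['K']),np.array(t['E'])
    return E[:3,:3]@(np.linalg.inv(K)@[u,v,1]*d)+E[:3,3]
E
python3 - <<'E'
from h import *
for n in('top','side','wrist'): grab(n,n+'0')
a=[cv2.imread(f'pics/{n}0.png') for n in('top','side')]
for n in('top','side','wrist'): print(n,np.round(load(n+'0')['E'],2).tolist(),np.round(load(n+'0')['K'],1).tolist())
cv2.imwrite('pics/top0big.png',cv2.resize(a[0],(800,600),interpolation=cv2.INTER_CUBIC))
print(telemetry.sense())
E
```

```text
top [[0.0, -1.0, 0.04, 418.59], [-1.0, -0.0, 0.02, 167.85], [-0.02, -0.04, -1.0, 1112.05], [0.0, 0.0, 0.0, 1.0]] [[442.1, 0.0, 257.4], [0.0, 442.1, 191.4], [0.0, 0.0, 1.0]]
side [[0.85, -0.28, 0.45, 50.48], [-0.53, -0.47, 0.7, -482.08], [0.01, -0.83, -0.55, 572.64], [0.0, 0.0, 0.0, 1.0]] [[426.1, 0.0, 251.9], [0.0, 426.1, 196.6], [0.0, 0.0, 1.0]]
wrist [[0.31, 0.92, 0.25, 126.0], [0.95, -0.3, -0.08, 588.75], [-0.0, 0.26, -0.97, 371.72], [0.0, 0.0, 0.0, 1.0]] [[337.7, 0.0, 260.4], [0.0, 337.7, 188.3], [0.0, 0.0, 1.0]]
{'time': 0.15, 'joint_pos': array([ 6.67844450e+01,  7.50639716e+00,  8.53168553e+01, -1.24647572e-03,
        8.72609203e+01, -4.89347129e+00]), 'qd': array([-0.06714796, -0.14703077, -0.22650886, -0.02637073, -0.01414191,
       -0.00871021]), 'joint_efforts': array([ 1.82091422e-03, -5.70052493e+01, -5.01167572e+01, -3.10947223e-05,
        9.25821543e-03,  8.44150145e-05]), 'tool_pos': array([188.43366458, 569.18526813, 230.45429965]), 'tcp_rot': array([-1.79916028e+02, -5.93978710e-03,  1.61677972e+02]), 'ft_force': array([0.29563794, 0.04232518, 0.23210777]), 'wrist_torque': array([ 0.01180472,  0.00881359, -0.00979378]), 'finger_gap': 85.2617189513752}
```

View pics/top0big.png

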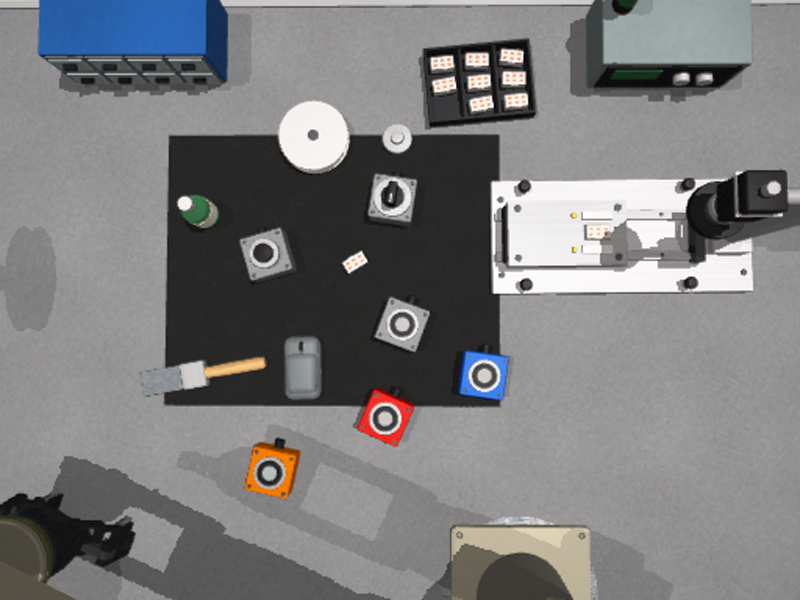

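View pics/side0.png

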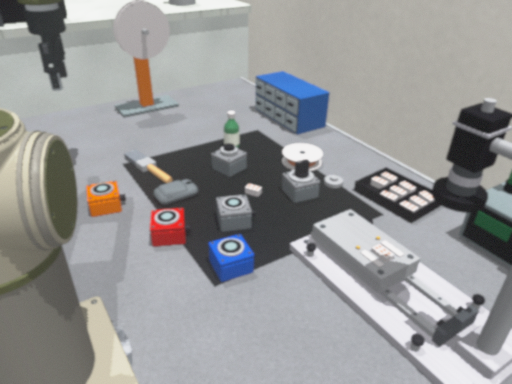

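The top view (800x600) shows the station at right with its pad at about (503,235). Trigger candidates:
- Grey box with a flat ring at (402,324).
- Grey box with a raised black button at (265,254), which is the light button.
- Grey box with a knob at (393,198), which is the dimmer.
- Coloured look-alikes: blue (484,375), red (385,417) and orange (270,471).

I choose (402,324) and will check it by height and in a crop.

Run:
```python
from h import *
t=load('top0'); im=t['im'].astype(int); s=.64
g=cv2.cvtColor(t['im'],cv2.COLOR_RGB2GRAY)
# station base
m=((g>150)).astype(np.uint8); m[:, :300]=0
m=cv2.morphologyEx(m,cv2.MORPH_OPEN,np.ones((3,3)))
n,l,st,_=cv2.connectedComponentsWithStats(m); k=1+np.argmax(st[1:,4])
c=max(cv2.findContours((l==k).astype(np.uint8),0,1)[0],key=len); print(st[k])
R=cv2.minAreaRect(c); b=cv2.boxPoints(R)
W=np.array([ray(t,u,v,18) for u,v in b]); print('base',np.round(b,1).tolist(),np.round(W,1).tolist(),[np.linalg.norm(W[i]-W[i-1]).round(1) for i in range(4)],'mean',W.mean(0))
# plungers (heads 43 high)
for u,v in((524,186),(525,284),(687,184),(690,283)): print('pl',ray(t,u*s,v*s,43).round(1))
# pad edge heights
row=int(235*s)
for u in range(310,335): print(u,t['im'][row,u].tolist(),dep(t,u,row).round(0).tolist())
for nme,u,v in(('trig',402,324),('btn',265,254),('dim',393,198)):
    cu,cv_=int(u*s),int(v*s); 
    print(nme,ray(t,u*s,v*s,52).round(1),[dep(t,cu+a,cv_+e)[2].round(0) for a in(-12,-8,-4,0,4,8,12) for e in(0,)])
def crop(tag,u,v,r,f): return cv2.resize(cv2.imread(f'pics/{tag}.png')[v-r:v+r,u-r:u+r],(f,f),interpolation=cv2.INTER_CUBIC)
A=np.hstack([crop('top0',257,207,25,390),crop('side0',235,210,30,390)])
cv2.imwrite('pics/c1.png',A)
```

```text
[  300   162   187   167 12294]
base [[294.79998779296875, 168.6999969482422], [485.79998779296875, 161.6999969482422], [491.79998779296875, 322.5], [300.79998779296875, 329.6000061035156]] [[522.4, 93.7, 18.0], [540.4, -376.3, 18.0], [148.9, -382.9, 18.0], [128.6, 79.6, 18.0]] [np.float64(394.0), np.float64(470.3), np.float64(391.6), np.float64(463.0)] mean [ 335.06564834 -146.4721384    18.        ]
pl [641.3  -3.1  43. ]
pl [488.6  -3.9  43. ]
pl [ 644.3 -255.1   43. ]
pl [ 490.5 -257.3   43. ]
310 [40, 39, 39] [572.0, 54.0, -5.0]
311 [40, 39, 38] [572.0, 51.0, -3.0]
312 [40, 39, 38] [572.0, 49.0, -3.0]
313 [35, 35, 34] [572.0, 46.0, -2.0]
314 [120, 117, 117] [570.0, 45.0, 9.0]
315 [245, 242, 242] [569.0, 44.0, 17.0]
316 [249, 248, 246] [569.0, 41.0, 16.0]
317 [157, 150, 154] [570.0, 38.0, 15.0]
318 [157, 151, 155] [569.0, 36.0, 18.0]
319 [158, 151, 154] [569.0, 34.0, 18.0]
320 [149, 143, 147] [569.0, 31.0, 15.0]
321 [48, 46, 46] [567.0, 31.0, 34.0]
322 [21, 20, 20] [565.0, 31.0, 51.0]
323 [38, 38, 36] [563.0, 30.0, 61.0]
324 [69, 68, 67] [564.0, 27.0, 59.0]
325 [173, 172, 169] [562.0, 26.0, 68.0]
326 [242, 240, 239] [564.0, 22.0, 59.0]
327 [242, 240, 239] [563.0, 20.0, 61.0]
328 [241, 240, 239] [563.0, 18.0, 62.0]
329 [242, 240, 240] [563.0, 16.0, 65.0]
330 [242, 240, 240] [564.0, 12.0, 58.0]
331 [241, 240, 240] [563.0, 10.0, 61.0]
332 [241, 240, 239] [563.0, 8.0, 63.0]
333 [241, 240, 239] [563.0, 6.0, 62.0]
334 [241, 239, 239] [563.0, 3.0, 60.0]
trig [426.2 185.9  52. ] [np.float64(48.0), np.float64(51.0), np.float64(53.0), np.float64(50.0), np.float64(49.0), np.float64(50.0), np.float64(46.0)]
btn [533.8 398.1  52. ] [np.float64(47.0), np.float64(59.0), np.float64(68.0), np.float64(67.0), np.float64(70.0), np.float64(60.0), np.float64(47.0)]
dim [620.9 200.4  52. ] [np.float64(55.0), np.float64(57.0), np.float64(92.0), np.float64(92.0), np.float64(60.0), np.float64(49.0), np.float64(50.0)]
```

View pics/c1.png

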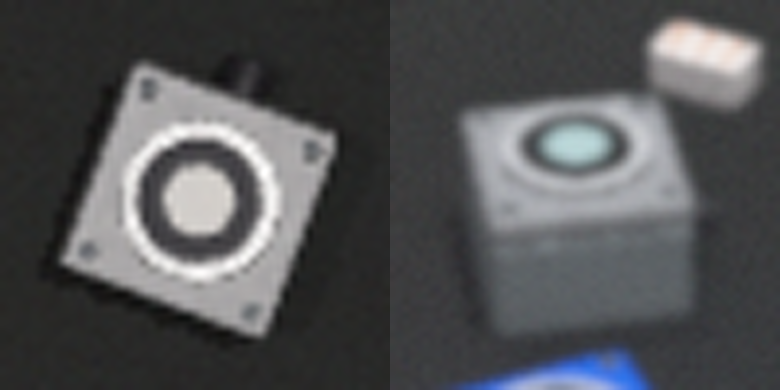

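The crop confirms it: a grey box with a flat steel ring and a flat dark window (height about 50 mm, the pale disc is a reflection). So the trigger is at about (426,186), and the station's centre line is x≈566, with own +y within about 0.5° of world +y. The pad face is at y≈32.

First I turn the tool to yaw 90 with the fingers shutting, then go to (565,75).

```bash
python3 -m jog '[[[0,0,0,0,0,0.0284,0],[0,0,0,0,0,0.0284,0],[0,0,0,0,0,0.0284,0],[0,0,0,0,0,0.0284,0],[0,0,0,0,0,0.0284,0],[0,0,0,0,0,0.0284,0],[0,0,0,0,0,0.0284,0]]]' 20
python3 -m jog '[[[-0.82,0.63,0,0,0,0,0],[-0.82,0.63,0,0,0,0,0],[-0.82,0.63,0,0,0,0,0],[-0.82,0.63,0,0,0,0,0],[-0.82,0.63,0,0,0,0,0],[-0.82,0.63,0,0,0,0,0],[-0.82,0.63,0,0,0,0,0],[-0.82,0.63,0,0,0,0,0],[-0.82,0.63,0,0,0,0,0],[-0.82,0.63,0,0,0,0,0],[-0.82,0.63,0,0,0,0,0],[-0.82,0.63,0,0,0,0,0]]]'
```

```text
time: 1.02
tool_pos: [188.5, 569.4, 230.8]
tcp_rot: [-180.0, 0.0, 89.8]
ft_force: [-0.3, -0.5, -0.3]
finger_gap: -0.6
time: 2.52
tool_pos: [568.3, 76.8, 231.0]
tcp_rot: [-180.0, -0.0, 90.1]
ft_force: [0.0, 0.4, 0.2]
finger_gap: -0.0
```

```bash
python3 -m jog '[[[0,-0.06,0.9,0,0,0,0],[0,0,0.9,0,0,0,0],[0,0,0.9,0,0,0,0],[0,0,0.7,0,0,0,0],[0,0,0.4,0,0,0,0],[0,0,0,0,0,0,0]]]'
python3 - <<'E'
from h import *
grab('wrist','w1');grab('side','s1')
a=cv2.imread('pics/w1.png');b=cv2.imread('pics/s1.png')[160:352,256:512]
cv2.imwrite('pics/v1.png',np.hstack([cv2.resize(a,(400,300)),cv2.resize(b,(400,300))]))
E
```

```text
time: 3.28
tool_pos: [563.2, 78.2, 39.8]
tcp_rot: [-179.8, 0.0, 90.1]
ft_force: [0.7, 0.4, 0.3]
finger_gap: -0.1
```

View pics/v1.png

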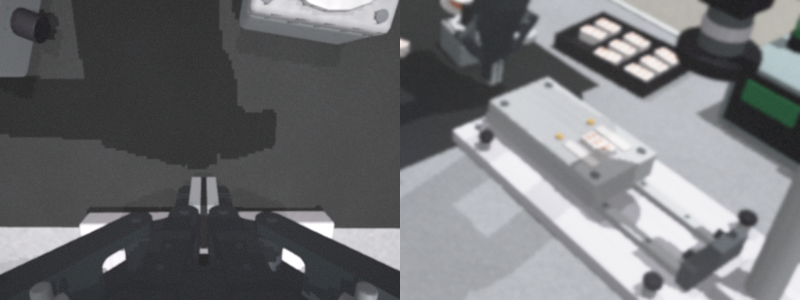

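The wrist view shows the shut fingers at (204,185), centred in front of the pad and base end (80–330). The side view shows the fingers just clear of the free end. I'll push gently.

```bash
python3 -m jog '[[[-0.3,0,0,0,0,0,0],[-0.2,0,0,0,0,0,0],[-0.08,0,0,0,0,0,0],[-0.08,0,0,0,0,0,0],[-0.08,0,0,0,0,0,0],[-0.08,0,0,0,0,0,0],[-0.1,0,0,0,0,0,0],[-0.1,0,0,0,0,0,0],[-0.1,0,0,0,0,0,0],[-0.1,0,0,0,0,0,0],[-0.1,0,0,0,0,0,0],[-0.1,0,0,0,0,0,0]]]'
python3 -m jog '[[[-0.1,0,0,0,0,0,0],[-0.1,0,0,0,0,0,0],[-0.1,0,0,0,0,0,0],[-0.1,0,0,0,0,0,0],[-0.1,0,0,0,0,0,0],[-0.1,0,0,0,0,0,0],[-0.1,0,0,0,0,0,0],[-0.1,0,0,0,0,0,0],[-0.1,0,0,0,0,0,0],[-0.1,0,0,0,0,0,0]]]'
python3 - <<'E'
from h import *
grab('top','t2');t=load('t2')
for v in(135,165):
  print([(u,int(t['im'][v,u].mean()),dep(t,u,v)[1:].round(0).tolist()) for u in range(322,368,1) if abs(dep(t,u,v)[2]-62)<7][:2])
E
```

```text
time: 4.88
tool_pos: [564.8, 6.9, 41.4]
tcp_rot: [180.0, 0.0, 90.1]
ft_force: [2.2, 2.2, 0.6]
finger_gap: 0.3
time: 6.12
tool_pos: [564.7, -43.0, 41.3]
tcp_rot: [-180.0, 0.0, 90.1]
ft_force: [2.7, 1.9, 1.1]
finger_gap: -0.4
[]
[]
```

In sliding contact at about 2 N, with roughly 14 mm left. I'll go slower to the stop.

```bash
python3 -m jog '[[[-0.05,0,0,0,0,0,0],[-0.05,0,0,0,0,0,0],[-0.05,0,0,0,0,0,0],[-0.04,0,0,0,0,0,0]]]'
python3 -m jog '[[[-0.03,0,0,0,0,0,0],[-0.03,0,0,0,0,0,0]]]'
python3 -m jog '[[[-0.02,0,0,0,0,0,0],[-0.02,0,0,0,0,0,0]]]'
```

```text
time: 6.68
tool_pos: [564.6, -52.3, 41.2]
tcp_rot: [-180.0, -0.0, 90.1]
ft_force: [0.6, 3.3, -0.0]
finger_gap: -0.0
time: 6.92
tool_pos: [564.7, -55.2, 41.2]
tcp_rot: [-180.0, -0.0, 90.1]
ft_force: [0.2, 2.1, -0.6]
finger_gap: -0.1
time: 7.18
tool_pos: [564.7, -57.2, 41.2]
tcp_rot: [-180.0, -0.0, 90.1]
ft_force: [-0.3, 1.2, -0.6]
finger_gap: 0.3
```

```bash
for i in 1 2; do python3 -m jog '[[[-0.02,0,0,0,0,0,0],[-0.02,0,0,0,0,0,0]]]' | grep -E "pos|force"; done
```

```text
tool_pos: [564.7, -58.6, 41.2]
ft_force: [-0.6, 7.6, 1.3]
tool_pos: [564.7, -58.7, 41.2]
ft_force: [-0.7, 17.1, 1.9]
```

Firm stop at y=-58.7, with the force rising to 17 N. I'll back off, raise the hand and check.

```bash
python3 -m jog '[[[0.1,0,0,0,0,0,0],[0.3,0,0,0,0,0,0],[0.8,0,0,0,0,0,0],[0.8,0,0,0,0,0,0],[0.5,0,-0.8,0,0,0,0],[0.5,0,-0.8,0,0,0,0],[0.5,0,-0.8,0,0,0,0],[0.8,-0.5,0,0,0,0,0],[0.8,-0.5,0,0,0,0,0],[0,0,0,0,0,0,0]]]'
python3 - <<'E'
from h import *
grab('top','t3');grab('side','s3')
a=cv2.imread('pics/t3.png')[90:210,300:492];b=cv2.imread('pics/s3.png')[160:352,256:512]
cv2.imwrite('pics/v3.png',np.hstack([cv2.resize(a,(480,300)),cv2.resize(b,(320,240)).__class__ and cv2.resize(b,(320,300))]))
t0,t3=load('top0'),load('t3')
for t in(t0,t3):
  print([(u,int(t['im'][128,u].mean())) for u in range(316,376,1) if t['im'][128,u].mean()<90])
E
```

```text
time: 8.93
tool_pos: [512.6, 196.5, 161.4]
tcp_rot: [-180.0, -0.0, 90.3]
ft_force: [-0.4, -0.4, -0.3]
finger_gap: -0.1
[]
[]
```

View pics/v3.png

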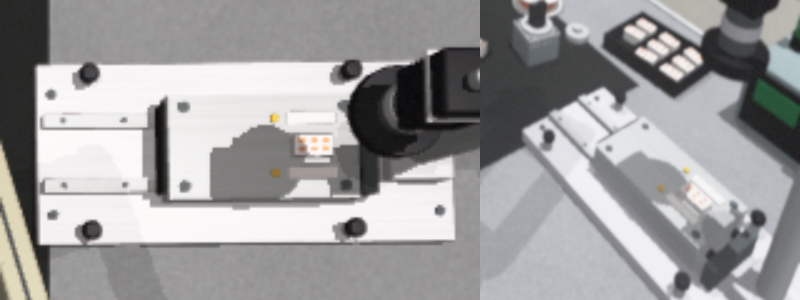

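The top crop shows the block against the dark end stop at (370,150), the pad at (160,150), and the connector seated at (315,145) beside the ring light. Next I cross-check the trigger window in two views and go over it.

```bash
python3 -m jog '[[[-0.05,-0.8,0,0,0,0,0],[-0.15,-0.93,0,0,0,0,0],[0,0,0.6,0,0,0,0],[0,0,0,0,0,0,0]]]'
python3 - <<'E'
from h import *
print(ray(load('top0'),257.5,207.7,52).round(1),ray(load('side0'),233.8,202.3,52).round(1))
E
```

```text
time: 9.52
tool_pos: [426.6, 182.2, 129.6]
tcp_rot: [-179.8, 0.1, 90.0]
ft_force: [-0.2, 0.3, -0.4]
finger_gap: -0.2
[425.4 185.4  52. ] [427.2 182.4  52. ]
```

```bash
python3 -m jog '[[[0.04,0,0.4,0,0,0,0],[0,0,0.4,0,0,0,0],[0,0,0.24,0,0,0,0],[0,0,0,0,0,0,0],[0,0,0,0,0,0,0],[0,0,0,0,0,0,0]]]'
python3 - <<'E'
from h import *
grab('side','s4');grab('wrist','w4')
a=cv2.imread('pics/s4.png')[150:270,155:315];b=cv2.imread('pics/w4.png')
cv2.imwrite('pics/v4.png',np.hstack([cv2.resize(a,(400,300)),cv2.resize(b,(400,300))]))
E
```

```text
time: 10.28
tool_pos: [428.6, 185.7, 80.2]
tcp_rot: [179.9, -0.0, 90.1]
ft_force: [-0.5, -0.7, -0.1]
finger_gap: -0.1
```

View pics/v4.png

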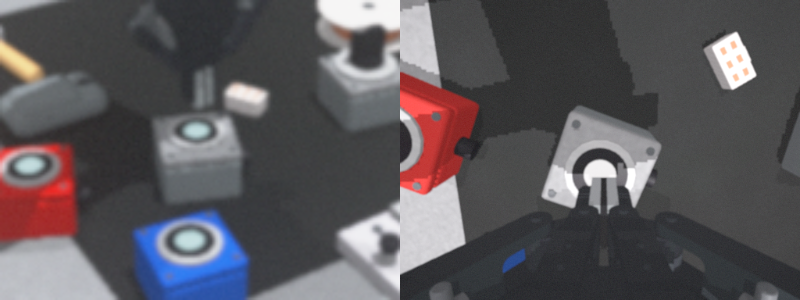

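The fingertips at (203,100) stand clear above the window at (197,130), and in the wrist view they point at the window at (600,172). I'll trim slightly and hold for more than 2 s.

```bash
python3 -m jog '[[[0,-0.04,0.06,0,0,0,0],[0,0,0,0,0,0,0],[0,0,0,0,0,0,0],[0,0,0,0,0,0,0],[0,0,0,0,0,0,0],[0,0,0,0,0,0,0],[0,0,0,0,0,0,0],[0,0,0,0,0,0,0],[0,0,0,0,0,0,0],[0,0,0,0,0,0,0],[0,0,0,0,0,0,0],[0,0,0,0,0,0,0]]]'
python3 -m jog '[[[0,0,0,0,0,0,0],[0,0,0,0,0,0,0],[0,0,0,0,0,0,0],[0,0,0,0,0,0,0],[0,0,0,0,0,0,0],[0,0,0,0,0,0,0],[0,0,0,0,0,0,0],[0,0,0,0,0,0,0],[0,0,0,0,0,0,0],[0,0,0,0,0,0,0],[0,0,0,0,0,0,0],[0,0,0,0,0,0,0]]]'
python3 - <<'E'
from h import *
grab('side','s5');grab('top','t5')
E
python3 -m jog '[[[0,0,-0.5,0,0,0,0],[0,0,-0.9,0,0,0,0],[0,0,-0.9,0,0,0,0],[0,0,-0.9,0,0,0,0],[0.9,0,0,0,0,0,0],[0.9,0,0,0,0,0,0],[0.9,0,0,0,0,0,0],[0.9,0,0,0,0,0,0],[0.9,0,0,0,0,0,0],[0,0,0,0,0,0,0]]]'
python3 - <<'E'
from h import *
grab('top','t6');grab('side','s6')
a=cv2.imread('pics/t6.png');b=cv2.imread('pics/s6.png')
cv2.imwrite('pics/v6.png',np.hstack([cv2.resize(a,(400,300)),cv2.resize(b,(400,300))]))
d=np.abs(load('t6')['im'].astype(int)-load('top0')['im']).max(2)
E
```

```text
time: 11.88
tool_pos: [425.8, 185.5, 76.3]
tcp_rot: [-180.0, 0.0, 90.1]
ft_force: [0.4, 0.2, 0.1]
finger_gap: 0.1
time: 13.38
tool_pos: [425.8, 185.6, 76.3]
tcp_rot: [180.0, -0.0, 90.1]
ft_force: [0.5, 0.1, 0.1]
finger_gap: -0.1
time: 14.72
tool_pos: [424.5, 413.0, 235.4]
tcp_rot: [-179.9, 0.0, 90.3]
ft_force: [0.3, -0.5, 0.2]
finger_gap: -0.0
```

View pics/v6.png

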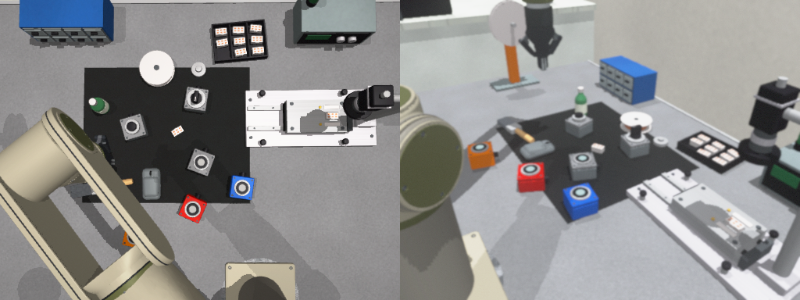

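The hand is well away, the shuttle is still home, and everything else is in its place.

```bash
python3 -c "
from bench import job;print(job.hand_in())"
```

```text
the job is handed in; nothing more can be done
None
```

The job is handed in at about 15 s of robot time; the hand-in gave no verdict.

- **Shuttle:** I pushed it with the shut fingers at about 2 N of sliding force. It stopped dead at TCP y = -58.7, where the force rose to 17 N. That is about 100 mm of travel to within my 2 mm measurement. Later pictures show it resting on its end stop, with the connector seated in the nest.
- **Trigger:** I chose the grey flat-windowed box, not the button, the dimmer or the coloured look-alikes. The shut fingertips stayed 24–28 mm above the window centre for over 3 s, with no contact force. The top and side views put the window centre about 3 mm apart, well within the sensor's 20 mm.
- **After:** I drew the hand about 280 mm away. The last pictures show nothing else visibly moved, although the arm hid part of the brush and the orange box in the top view. I did not see any signal that the picture was actually taken.
- **Failed check:** two automatic measurements of the shuttle's position in the top picture found nothing, so I relied on the stop force and on viewing the pictures.

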